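# Lock the sample vessels in the specimen case

## Task

Lock the samples away: draw the bolt of the metal specimen case, raise its lid gently right back to its stop, put every glass dish and lidded steel cup that is on the worktop into the case, each standing flat on its floor. Then lower the lid gently until it is fully shut and push the bolt fully home in its keeper. Leave the folding loupe where it lies.

Things in the scene. Friction and masses are not known exactly. Their poses are not given: they have to be found in the camera images.
- case: Fixed low aluminium case, 222 (x) x 152 (y) mm; box 58 mm high, walls and floor 6 mm; lid 8 mm thick on it (top at 66 mm when shut). Origin: centre of its underside, axes along its sides, z up. The lid hinges along the +y rim; lid handle and bolt are on the -y side. Inside is one plain space 210 x 140 mm, 52 mm deep, room for four vessels in two rows of two
- case_floor (a point): Centre of the case's inner floor, 6 mm above the worktop; axes as the case. Mind the room: a shelf overhangs the back of the worktop (from about x = 0.75 m, roughly half a metre up) and a tall wire trolley stands just beyond the table's right edge
- case_lid (a joint): Lid angle: 0 = shut, 1.75 rad = open on its stop (just past upright, leaning to the case's +y). Torque hinge: the lid stays where it is left; 2 to 4 N at the handle moves it (0.3 kg). The bolt, when in the keeper, really holds the lid shut; and the lid cannot be shut over a bolt that is not drawn
- lid_handle (a point): Middle of the lid's handle: a round steel bar 10 mm thick, 90 mm long, along the case's x, in the plane of the lid, its centre 38 mm out from the lid's free edge (33 mm clear gap), on two round legs at its ends. It moves with the lid at 190 mm from the hinge axis; 62 mm above the worktop when shut. Axes turn with the lid
- lid_hinge (a point): Point of the hinge axis in line with the handle's middle; the axis runs along the case's x, 62 mm above the worktop. Axes as the case
- case_bolt (a joint): Bolt travel: 0 = fully drawn (tip clear of the lid), 0.030 m = fully home in the keeper; it slides along the case's +y to go home. Friction about 1.5 N, stays where left
- bolt_knob (a point): Middle of the bolt's upright black knob: 14 mm diameter, 24 mm tall (top 12 mm above this point), about 95 mm above the worktop on a thinner stem on the bolt; gripped across or pushed. Moves with the bolt
- bolt_tip (a point): Front end of the steel bolt (10 mm diameter, lying along the case's y, axis 73 mm above the worktop). The bolt rides in two guides (20 mm wide, tops at 80 mm, 6 and 57 mm out from the box side) on a ledge 46 mm wide and 61 mm high that stands out 62 mm from the -y side, centred at case x = +70 mm
- keeper (a point): Centre of the keeper, a steel staple 10 mm long on the lid, 15 mm wide inside; moves with the lid; when shut its near side is 11 mm in from the lid's edge
- dish_a: Round lidded glass dish, 54 mm diameter, 17 mm high, lid does not come off; origin at the centre of its underside, z up. May be absent
- dish_b: As dish_a. May be absent
- cup_a: Small lidded steel cup, 37 mm diameter, 37 mm high in all with a knob on the lid (body to 20 mm high, straight enough to grip); lid does not come off; origin at the centre of its underside, z up. May be absent
- cup_b: As cup_a. May be absent
- loupe: Folding loupe, 27x42x13 mm, a bystander lying among the vessels; origin at the centre of its underside

How it is judged (in metres and radians):
On the way, in this order (a step that is already met when the one before it is completed fails the run):
1. the bolt is drawn clear of the lid, lid still shut (value of joint case_bolt below 0.004 m and value of joint case_lid below 0.1 rad), for 0.1 s.
2. the lid is raised onto its stop (value of joint case_lid above 1.68 rad), for 0.2 s.
3. every vessel stands flat on the case's floor (x of dish_a in the frame of case between -0.095 and 0.095 m and y of dish_a in the frame of case between -0.06 and 0.06 m and z of each of dish_a, dish_b, cup_a, cup_b in the frame of case below 0.012 m and angle between each of dish_a, dish_b, cup_a, cup_b's own z axis and vertical below 0.15 rad and x of dish_b in the frame of case between -0.095 and 0.095 m and y of dish_b in the frame of case between -0.06 and 0.06 m and x of cup_a in the frame of case between -0.095 and 0.095 m and y of cup_a in the frame of case between -0.06 and 0.06 m and x of cup_b in the frame of case between -0.095 and 0.095 m and y of cup_b in the frame of case between -0.06 and 0.06 m), for 0.2 s.
4. the lid is lowered fully shut (value of joint case_lid below 0.03 rad), for 0.2 s.
5. the bolt is fully home in the keeper (value of joint case_bolt above 0.027 m), for 0.2 s.
At the end, for the whole second after the job is handed in: Every vessel present stands on the case's floor (within 12 mm above the case's underside, tilt under 0.15 rad, inside the walls) at rest; the lid is shut (under 0.03 rad) and the bolt is home (over 27 of its 30 mm) (all of step 3 and value of joint case_lid below 0.03 rad and value of joint case_bolt above 0.027 m and linear speed of each of dish_a, dish_b, cup_a, cup_b below 0.02 m/s); the robot touches nothing.
It fails at once if the lid slams shut: faster than 1.2 rad/s in the last 0.25 rad (value of joint case_lid below 0.25 rad and velocity of joint case_lid below -1.2 rad/s).
It fails at once if the lid is thrown against its open stop: faster than 1.2 rad/s in the last 0.25 rad (value of joint case_lid above 1.5 rad and velocity of joint case_lid above 1.2 rad/s).
It fails at once if the loupe is pushed more than 6 cm away (distance of loupe from where it was at the start of the episode above 0.06 m).
Of dish_a, dish_b, cup_a, cup_b only 3 to 4 are there at a start; the rules pass over those that are not, and their reading is None.
At some moment in a run one of dish_a, dish_b may be knocked a few centimetres aside while the robot is not near it.
Once in a run the grip may slacken for a moment while it holds something.
It also fails if it takes over 208 s, if anything falls off the work surface, if the arm or the gripper's body presses on something with over 40 N, if the wrist force passes 120 N, or if a joint passes its speed limit or range.

## Robot

A 6-joint arm with a two-finger parallel gripper is mounted at the origin on a cart in front of the work surface, level with it; the furniture and walls round the work are solid. World frame = base frame: x ahead of the robot, y to its left, z up, the work surface at z = 0. Lengths are in mm, angles in degrees, forces in N, time in s.
With the tool pointing down it reaches from about 350 to 850 mm from the base axis. Payload 8.1 kg.
Tool frame: the origin (TCP) lies where the fingers leave the gripper's body, on its centre line; the fingertips stand 73 mm ahead of it and the grasp point (between the pads) lies 54 mm ahead of it; z points along the fingers, y is the line along which they close (so a half turn about z gives the same grasp; the last joint's range is limited). The gripper opens to 85 mm and grips with 20 to 120 N. Pads are 22 mm wide; open, the fingers measure 114 mm over their backs; the gripper's body (76 mm by 85 mm) begins 54 mm behind the grasp point. The pads swing forward as they close: fully open they stand 13 mm farther back than shut.
Start: joints at [64.435, 7.471, 85.268, -0, 87.261, -4.893], TCP at [211.793, 561.382, 303.892] pointing down, gripper open.
Joint ranges: [-169.43, 169.43], [-51.17, 129.36], [1.28, 143.12], [-76.62, 256.62], [0, 156.53], [-152.29, 152.29]. Speed limits (degrees/s): [136.94, 136.94, 159.86, 180, 180, 180].

## Interface

Orientations are given as [roll, pitch, yaw] about the fixed x, y, z axes, in that order (R = Rz(yaw) Ry(pitch) Rx(roll)).
In Python, from bench import sense, optics, r gives the robot as it stands.
- The arm moves only by the tool servo_tool, never from a script. Its argument "plan" is a list that holds one entry, the list of rows, each a list of 5 numbers: the shift along the world's x, y, z in m, then the turn about the world's z in degrees, then the finger opening in m, from 0 to 0.0854. A call has 1 to 10 rows; each row shifts and turns the commanded pose from where the row before left it; what a row does not reach is not made up. A row lasts 1/10 s, in which the tool goes at most 50 mm and 8.59 degrees, less where a joint would pass 70% of its speed; a pose out of reach is approached as far as the arm can. A call is refused whole if a number of a shift passes 0.05 or a number of a turn 8.59, either way. A call with a gripper value outside its range is refused whole. The fingers move at their own pace and stop on an object; "force" is the grip in N (left out, the last holds). Time passes only in rows, so rows that do not move let the fingers close. It gives the time, the measured TCP pose, the force, the opening and the grip force at its end, in the units of the state.
- sense(): the state, without advancing time (a new reading comes with each control period).
- optics.snapshot(name): name is "scene" or "top" or "wrist"; returns a dict with "frame" (480x640x3 uint8, blue, green, red), "fx", "fy", "cx", "cy" (pixels), "dist_coeffs" ([k1, k2, p1, p2, k3] as OpenCV has them; the pictures are not rectified), "cam_to_world" (4x4, takes a point from camera to world coordinates). Camera axes: x right, y down, z forward; pixel columns grow to the right and rows downward; lengths in mm; the calibration is good to about 2 mm. A picture is of the moment at which its call begins. There is no depth.
- r.hand_in(): hands the job in; it is judged then, once.
The state is a dict: "time": time; "joint_pos": joint angles; "qd": joint speeds; "joint_efforts": joint torques, N m; "tool_pos": TCP position; "tcp_rot": TCP orientation; "ft_force": force on the tool from outside, world axes, zero at the start; "wrist_torque": the same for the moment, N m; "finger_gap": finger opening in mm; "grip_force": force on a finger pad.
Only numpy, scipy, OpenCV 4.12 (cv2) and the standard library are available. Lean on these libraries where they do the work, as an engineer would, in place of code of your own. Each camera call takes 0.05 s, during which the arm holds its last target. There are 200 camera calls.

## Working session

There is one attempt and no reset: what is moved stays moved. The work goes in short steps, Python scripts to look and compute and a tool call to move; the robot and the scene stay as the last step left them, time stands still between calls to the robot, and variables do not carry over. Pictures are saved under pics/ and viewed, at most 14 in all, crops included, and the job is handed in when it is done.

Besides the shell and the picture viewer there is one more tool, called after ">>>" as a command line: name --argument value ..., lists and objects as JSON in quotes. servo_tool: Moves the arm, as the interface text tells. Its arguments: {"type":"object","properties":{"plan":{"type":"array"},"force":{"type":"number"}},"required":["plan"]}

```bash
ls; mkdir -p pics
cat > h.py <<'E'
import numpy as np, cv2
from bench import sense, optics, r
def snap(n,f=None):
    s=optics.snapshot(n)
    if f: cv2.imwrite('pics/'+f,s['frame'])
    np.savez('cal_'+n+'.npz',fx=s['fx'],fy=s['fy'],cx=s['cx'],cy=s['cy'],d=np.array(s['dist_coeffs'],float),T=np.array(s['cam_to_world']))
    return s
def px2w(n,uv,z):
    c=np.load('cal_'+n+'.npz');K=np.array([[c['fx'],0,c['cx']],[0,c['fy'],c['cy']],[0,0,1.]],float)
    p=cv2.undistortPoints(np.array(uv,float).reshape(-1,1,2),K,c['d']).reshape(-1,2)
    T=c['T'];D=np.c_[p,np.ones(len(p))]@T[:3,:3].T;o=T[:3,3]
    z=np.broadcast_to(z,len(p))
    return o+D*((z-o[2])/D[:,2])[:,None]
def w2px(n,P):
    c=np.load('cal_'+n+'.npz');K=np.array([[c['fx'],0,c['cx']],[0,c['fy'],c['cy']],[0,0,1.]],float)
    T=np.linalg.inv(c['T']);return cv2.projectPoints(np.array(P,float).reshape(-1,1,3),cv2.Rodrigues(T[:3,:3])[0],T[:3,3],K,c['d'])[0].reshape(-1,2)
E
python3 - <<'E'
from h import *
for n in('scene','top','wrist'):
    s=snap(n,n+'0.png'); print(n,np.round(s['cam_to_world'],2).tolist(),s['fx'])
print(sense())
E
```

```text
pics
scene [[0.84, -0.36, 0.41, 158.64], [-0.55, -0.56, 0.62, -561.32], [0.01, -0.75, -0.67, 665.47], [0.0, 0.0, 0.0, 1.0]] 490.2575039566399
top [[0.01, -1.0, 0.07, 457.95], [-1.0, -0.01, 0.02, -48.31], [-0.02, -0.07, -1.0, 1128.52], [0.0, 0.0, 0.0, 1.0]] 526.1076583970796
wrist [[0.35, 0.89, 0.28, 141.3], [0.94, -0.34, -0.11, 588.99], [-0.0, 0.3, -0.96, 371.86], [0.0, 0.0, 0.0, 1.0]] 378.1630010367262
{'time': 0.15, 'joint_pos': array([ 6.44359508e+01,  7.50671939e+00,  8.53154983e+01, -3.47135662e-04,
        8.72619736e+01, -4.89277354e+00]), 'qd': array([-0.02379203, -0.14938896, -0.08803498, -0.09664812,  0.00544957,
        0.00128616]), 'joint_efforts': array([ 9.85261395e-04, -5.70069230e+01, -5.01156986e+01, -2.26339353e-04,
        9.65505838e-03,  4.68470702e-07]), 'tool_pos': array([211.64117788, 561.08774551, 303.06387726]), 'tcp_rot': array([-1.79916086e+02, -6.83532979e-03,  1.59328736e+02]), 'ft_force': array([ 0.51412639,  0.32017015, -0.45906709]), 'wrist_torque': array([ 0.04650149,  0.00729682, -0.04200028]), 'grip_force': 0.0, 'finger_gap': 85.60692713502637}
```

View pics/top0.png

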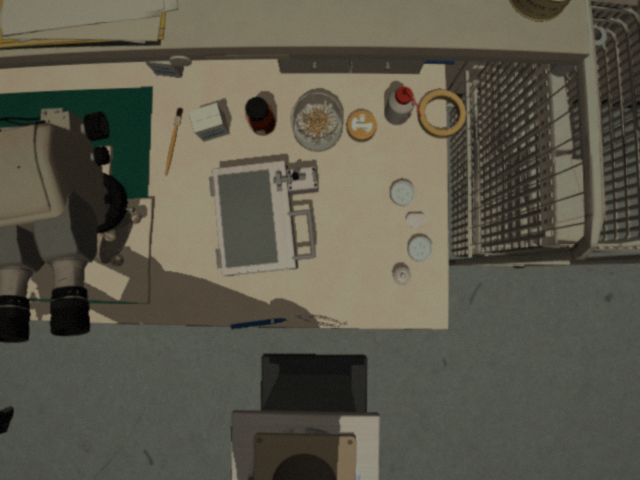

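View pics/scene0.png

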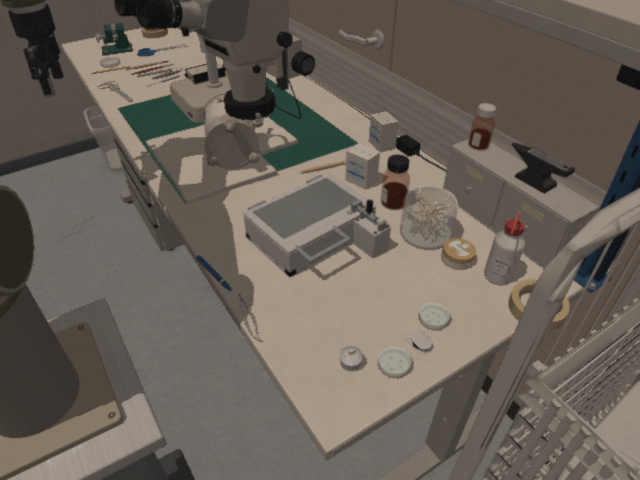

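The top view shows the case at about (253,217) with the bolt knob at (296,176) and the handle at (303,233). There are two dishes at (402,192) and (420,247), one cup at (401,272) and the loupe at (414,218), so three vessels in all.

Run:
```python
from h import *
f=cv2.imread('pics/top0.png')
a=cv2.resize(f[145:295,200:345],None,fx=4,fy=4,interpolation=cv2.INTER_CUBIC)
b=cv2.resize(f[170:290,380:445],None,fx=3.0,fy=3.0,interpolation=cv2.INTER_CUBIC)
o=np.zeros((600,580+200,3),np.uint8);o[:600,:580]=a;o[:360,582:582+195]=b
o=cv2.convertScaleAbs(o,alpha=1.5)
cv2.imwrite('pics/crop1.png',o)
```

```text
(no output)
```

View pics/crop1.png

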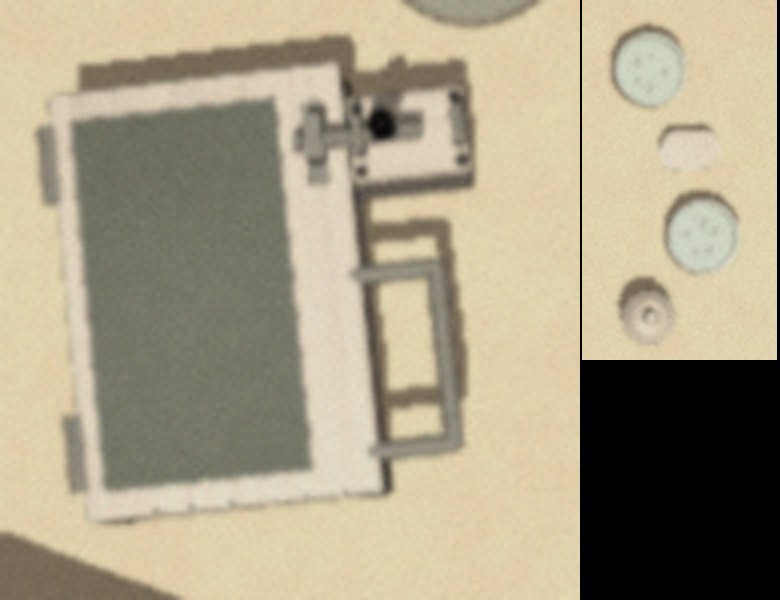

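The crop shows the lid corners at (52,95), (340,65), (388,492) and (92,518). The knob is at (382,122) and the handle bar runs from (437,268) to (454,446). In the right-hand panel the dishes are at (649,66) and (702,233), the loupe at (690,148), and the cup at (649,315).

Run:
```python
from h import *
A=lambda l:[(x/4+200-.4,y/4+145-.4) for x,y in l]
B=lambda l:[((x-582)/3+380-.3,y/3+170-.3) for x,y in l]
c=px2w('top',A([(52,95),(340,65),(388,492),(92,518)]),66);print('corners',c.round(1).tolist(),c.mean(0))
for i,j in((1,2),(0,3)): d=c[i]-c[j];print(np.linalg.norm(d),np.degrees(np.arctan2(d[1],d[0])))
for i,j in((0,1),(3,2)): d=c[i]-c[j];print(np.linalg.norm(d),np.degrees(np.arctan2(d[1],d[0]))-90)
print('knob',px2w('top',A([(382,122)]),107).round(1))
print('handle',px2w('top',A([(437,268),(454,446)]),62).round(1).tolist())
print('dish',px2w('top',B([(649,66),(702,233)]),17).round(1).tolist())
print('loupe,cup',px2w('top',B([(690,148),(649,315)]),[13,35]).round(1).tolist())
```

```text
corners [[665.5, 192.4, 66.0], [681.4, 43.3, 66.0], [463.0, 15.7, 66.0], [448.0, 166.2, 66.0]] [564.46519952 104.3894612   66.        ]
220.1171421542934 7.2019300631027745
219.10790724346865 6.861809775066171
150.00543861399012 6.0700465868088855
151.32908225067172 5.6962713573052355
knob [[644.3  18.5 107. ]]
handle [[577.3, -7.7, 62.0], [486.7, -17.3, 62.0]]
dish [[626.7, -204.2, 17.0], [508.3, -241.5, 17.0]]
loupe,cup [[568.8, -233.8, 13.0], [450.4, -201.5, 35.0]]
```

>>> servo_tool --plan '[[[-0.002, -0.048, 0, -7, 0.045], [-0.002, -0.048, 0, -7, 0.045], [-0.002, -0.048, 0, -7, 0.045], [-0.002, -0.048, 0, -7, 0.045], [-0.002, -0.048, 0, -7, 0.045], [0.025, -0.03, 0, -7, 0.045], [0.025, -0.03, 0, -7, 0.045], [0.025, -0.03, 0, -7, 0.045], [0.025, -0.03, 0, -7, 0.045], [0.043, -0.02, 0, 0, 0.045]]]'

```text
time: 1.15
tool_pos: [344.8, 179.7, 304.3]
tcp_rot: [179.9, -0.0, 96.1]
ft_force: [0.9, 1.6, 0.2]
finger_gap: 45.1
grip_force: 0.0
```

>>> servo_tool --plan '[[[0.037, -0.02, 0, 0, 0.045], [0.037, -0.02, 0, 0, 0.045], [0.037, -0.02, 0, 0, 0.045], [0.037, -0.02, 0, 0, 0.045], [0.037, -0.02, -0.01, 0, 0.045], [0.037, -0.02, -0.01, 0, 0.045], [0.037, -0.02, -0.02, 0, 0.045], [0.039, -0.02, -0.02, 0, 0.045], [0, 0, 0, 0, 0.045], [0, 0, 0, 0, 0.045]]]'

```text
time: 2.15
tool_pos: [642.2, 20.8, 240.9]
tcp_rot: [-179.7, -0.1, 96.3]
ft_force: [-0.7, -0.3, 0.3]
finger_gap: 45.0
grip_force: 0.0
```

Run:
```python
from h import *
s=snap('wrist','w1.png');print(np.round(s['cam_to_world'],2).tolist(),sense()['tool_pos'])
```

```text
[[0.99, 0.11, 0.03, 634.81], [0.11, -0.95, -0.29, 97.19], [-0.01, 0.3, -0.96, 309.92], [0.0, 0.0, 0.0, 1.0]] [642.46222932  21.44342179 243.28956473]
```

View pics/w1.png

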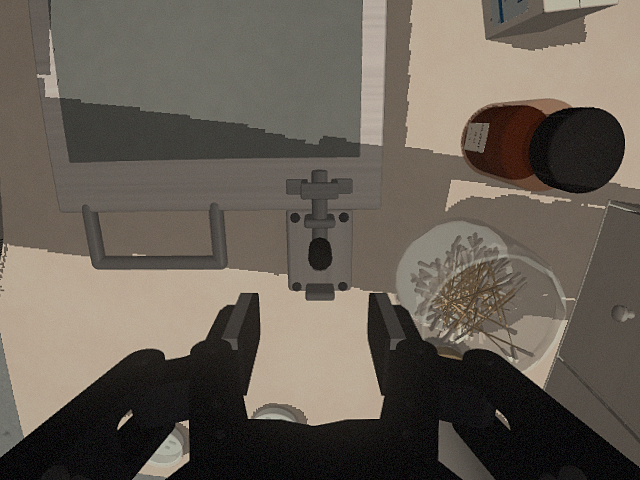

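The wrist view shows the knob top at about (321,243) and the handle bar from (95,262) to (222,263). The beaker rim starts at column 397.

Run:
```python
from h import *
print(px2w('wrist',[(321,243)],107).round(1),px2w('wrist',[(397,280)],[60]).round(1),px2w('wrist',[(88,263),(225,262)],62).round(1).tolist())
print(px2w('wrist',[(60,211),(382,207)],66).round(1).tolist())
```

```text
[[645.2  32.5 107. ]] [[705.1  -4.2  60. ]] [[481.3, -15.7, 62.0], [581.9, -3.3, 62.0]]
[[465.8, 22.5, 66.0], [684.4, 48.7, 66.0]]
```

Run:
```python
from h import *
print(px2w('wrist',[(320,259),(320,240)],[107,85]).round(1))
```

```text
[[645.7  22.9 107. ]
 [645.4  27.4  85. ]]
```

>>> servo_tool --plan '[[[0.0025, 0.001, -0.026, 0, 0.035], [0, 0, -0.03, 0, 0.035], [0, 0, -0.02, 0, 0.035], [0, 0, -0.01, 0, 0.035], [0, 0, 0, 0, 0.005], [0, 0, 0, 0, 0.005], [0, 0, 0, 0, 0.005], [0, 0, 0, 0, 0.005]]]' --force 30

```text
time: 3.0
tool_pos: [645.4, 22.6, 159.6]
tcp_rot: [180.0, -0.0, 96.3]
ft_force: [-6.3, -0.2, 3.2]
finger_gap: 13.1
grip_force: 30.6
```

>>> servo_tool --plan '[[[0.0006, -0.0055, 0, 0, 0.005], [0.0006, -0.0055, 0, 0, 0.005], [0.0006, -0.0055, 0, 0, 0.005], [0.0006, -0.0055, 0, 0, 0.005], [0.0006, -0.005, 0, 0, 0.005], [0.0004, -0.004, 0, 0, 0.005], [0, 0, 0, 0, 0.005], [0, 0, 0, 0, 0.005]]]'

```text
time: 3.8
tool_pos: [648.8, -6.5, 159.5]
tcp_rot: [180.0, -0.2, 96.4]
ft_force: [-6.0, 10.0, 2.5]
finger_gap: 12.6
grip_force: 30.6
```

>>> servo_tool --plan '[[[0, 0.002, 0, 0, 0.04], [0, 0, 0, 0, 0.04], [0, 0, 0.02, 0, 0.04], [0, 0, 0.04, 0, 0.04], [-0.019, 0, 0, -8.5, 0.04], [-0.019, 0, 0, -8.5, 0.04], [-0.019, 0, 0, -8.5, 0.04], [-0.02, 0, 0, -8.5, 0.04], [-0.02, -0.002, 0, -8.5, 0.04], [-0.02, -0.002, 0, -8.5, 0.04]]]'

```text
time: 4.8
tool_pos: [531.6, -11.0, 218.9]
tcp_rot: [179.9, -0.1, 45.0]
ft_force: [-0.4, -1.7, 0.3]
finger_gap: 39.8
grip_force: 0.0
```

>>> servo_tool --plan '[[[0, 0, 0, -8.5, 0.04], [0, 0, 0, -8.5, 0.04], [0, 0, 0, -8.5, 0.04], [0, 0, 0, -8.5, 0.04], [0, 0, 0, -5, 0.04], [0, 0, 0, 0, 0.04], [0, 0, 0, 0, 0.04]]]'

```text
time: 5.5
tool_pos: [532.1, -10.9, 218.6]
tcp_rot: [180.0, -0.1, 6.5]
ft_force: [0.5, 0.4, -0.4]
finger_gap: 39.9
grip_force: 0.0
```

Run:
```python
from h import *
s=snap('wrist','w2.png');t=snap('top','t2.png')
a=s['frame'][:,:];cv2.imwrite('pics/c2.png',a)
print(sense()['tool_pos'],sense()['tcp_rot'])
```

```text
[531.90867684 -10.76328527 218.25973684] [ 1.79985276e+02 -4.22403633e-02  6.44499274e+00]
```

View pics/c2.png

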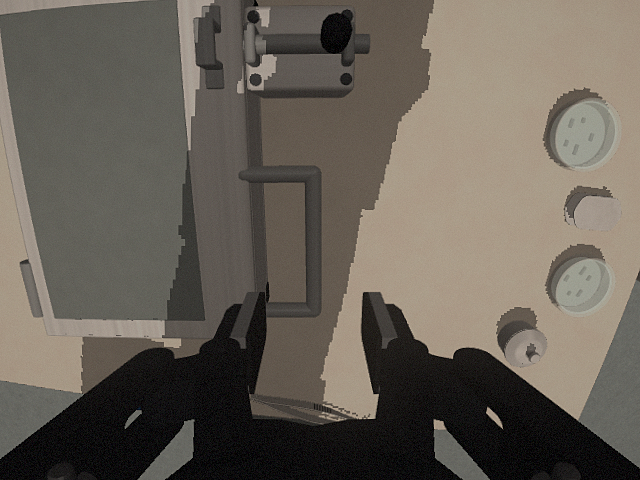

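The bolt is now clear of the keeper, with the knob at (337,33). The handle bar lies along column 313 from row 172 to 310, and the lid edge is near column 250. The dishes are at (585,133) and (582,286), the cup at (525,347) and the loupe at (595,212).

Run:
```python
from h import *
print(px2w('wrist',[(313,172),(313,310),(313,241)],62).round(1).tolist())
print(px2w('wrist',[(585,133),(582,286),(525,347)],[17,17,30]).round(1).tolist())
print(px2w('wrist',[(337,33)],[107]).round(1).tolist())
# arc rows
import math
a=math.radians(6.4);th=np.concatenate([np.linspace(0,1.5,26),np.linspace(1.5,1.76,11)[1:]])
y=-190*np.cos(th);z=190*np.sin(th)
for i in range(1,len(th)):
    dy=y[i]-y[i-1];print(i,round(th[i],2),np.round([-dy*math.sin(a),dy*math.cos(a),z[i]-z[i-1]],1).tolist())
```

```text
[[579.5, -4.3, 62.0], [488.9, -14.5, 62.0], [536.8, -9.1, 62.0]]
[[626.5, -197.8, 17.0], [508.8, -234.2, 17.0], [456.1, -191.8, 30.0]]
[[647.0, -7.3, 107.0]]
1 0.06 [-0.0, 0.3, 11.4]
2 0.12 [-0.1, 1.0, 11.4]
3 0.18 [-0.2, 1.7, 11.3]
4 0.24 [-0.3, 2.4, 11.1]
5 0.3 [-0.3, 3.0, 11.0]
6 0.36 [-0.4, 3.7, 10.8]
7 0.42 [-0.5, 4.3, 10.5]
8 0.48 [-0.6, 4.9, 10.3]
9 0.54 [-0.6, 5.5, 9.9]
10 0.6 [-0.7, 6.1, 9.6]
11 0.66 [-0.7, 6.7, 9.2]
12 0.72 [-0.8, 7.2, 8.8]
13 0.78 [-0.9, 7.7, 8.3]
14 0.84 [-0.9, 8.2, 7.9]
15 0.9 [-1.0, 8.7, 7.3]
16 0.96 [-1.0, 9.1, 6.8]
17 1.02 [-1.1, 9.5, 6.3]
18 1.08 [-1.1, 9.8, 5.7]
19 1.14 [-1.1, 10.1, 5.1]
20 1.2 [-1.2, 10.4, 4.4]
21 1.26 [-1.2, 10.7, 3.8]
22 1.32 [-1.2, 10.9, 3.2]
23 1.38 [-1.2, 11.1, 2.5]
24 1.44 [-1.3, 11.2, 1.8]
25 1.5 [-1.3, 11.3, 1.1]
26 1.53 [-0.5, 4.9, 0.3]
27 1.55 [-0.6, 4.9, 0.2]
28 1.58 [-0.6, 4.9, 0.0]
29 1.6 [-0.6, 4.9, -0.1]
30 1.63 [-0.6, 4.9, -0.2]
31 1.66 [-0.5, 4.9, -0.4]
32 1.68 [-0.5, 4.9, -0.5]
33 1.71 [-0.5, 4.9, -0.6]
34 1.73 [-0.5, 4.9, -0.7]
35 1.76 [-0.5, 4.8, -0.9]
```

>>> servo_tool --plan '[[[0.001, 0.001, -0.04, 0, 0.03], [0, 0, -0.03, 0, 0.03], [0, 0, -0.02, 0, 0.03], [0, 0, -0.01, 0, 0.03], [0, 0, 0, 0, 0.03], [0, 0, 0, 0, 0.004], [0, 0, 0, 0, 0.004], [0, 0, 0, 0, 0.004], [0, 0, 0, 0, 0.004]]]' --force 25

```text
time: 6.5
tool_pos: [533.7, -10.3, 119.4]
tcp_rot: [179.9, -0.1, 6.3]
ft_force: [-0.0, -5.4, 2.2]
finger_gap: 9.0
grip_force: 26.3
```

>>> servo_tool --plan '[[[0, 0.0003, 0.0114, 0, 0.004], [-0.0001, 0.001, 0.0114, 0, 0.004], [-0.0002, 0.0017, 0.0113, 0, 0.004], [-0.0003, 0.0024, 0.0111, 0, 0.004], [-0.0003, 0.003, 0.011, 0, 0.004], [-0.0004, 0.0037, 0.0108, 0, 0.004], [-0.0005, 0.0043, 0.0105, 0, 0.004], [-0.0006, 0.0049, 0.0103, 0, 0.004], [-0.0006, 0.0055, 0.0099, 0, 0.004], [-0.0007, 0.0061, 0.0096, 0, 0.004]]]'

```text
time: 7.5
tool_pos: [529.9, 21.5, 227.2]
tcp_rot: [179.8, -0.2, 6.3]
ft_force: [1.5, -12.0, 2.6]
finger_gap: 9.1
grip_force: 25.0
```

>>> servo_tool --plan '[[[-0.0007, 0.0067, 0.0092, 0, 0.004], [-0.0008, 0.0072, 0.0088, 0, 0.004], [-0.0009, 0.0077, 0.0083, 0, 0.004], [-0.0009, 0.0082, 0.0079, 0, 0.004], [-0.001, 0.0087, 0.0073, 0, 0.004], [-0.001, 0.0091, 0.0068, 0, 0.004], [-0.0011, 0.0095, 0.0063, 0, 0.004], [-0.0011, 0.0098, 0.0057, 0, 0.004], [-0.0011, 0.0101, 0.0051, 0, 0.004], [-0.0012, 0.0104, 0.0044, 0, 0.004]]]'

```text
time: 8.5
tool_pos: [519.9, 109.4, 298.7]
tcp_rot: [179.8, -0.2, 6.3]
ft_force: [-6.0, -9.4, 11.9]
finger_gap: 8.8
grip_force: 25.6
```

>>> servo_tool --plan '[[[-0.0012, 0.0107, 0.0038, 0, 0.004], [-0.0012, 0.0109, 0.0032, 0, 0.004], [-0.0012, 0.0111, 0.0025, 0, 0.004], [-0.0013, 0.0095, 0.0018, 0, 0.004], [-0.0009, 0.008, 0.0007, 0, 0.004], [-0.0006, 0.0055, 0.0004, 0, 0.004], [-0.0006, 0.0049, 0.0002, 0, 0.004], [-0.0006, 0.0049, 0.0, 0, 0.004], [-0.0006, 0.0049, -0.0001, 0, 0.004], [-0.0006, 0.0049, -0.0002, 0, 0.004]]]'

```text
time: 9.5
tool_pos: [510.7, 186.3, 309.8]
tcp_rot: [-180.0, -0.2, 6.3]
ft_force: [-1.4, -3.0, 2.2]
finger_gap: 8.7
grip_force: 25.9
```

>>> servo_tool --plan '[[[-0.0006, 0.0049, -0.0002, 0, 0.004], [-0.0005, 0.0049, -0.0004, 0, 0.004], [-0.0005, 0.0049, -0.0005, 0, 0.004], [-0.0005, 0.0045, -0.0006, 0, 0.004], [-0.0005, 0.0045, -0.0007, 0, 0.004], [-0.0005, 0.004, -0.0009, 0, 0.004], [0, 0.003, 0, 0, 0.004], [0, 0, 0, 0, 0.004]]]'

```text
time: 10.3
tool_pos: [507.7, 213.0, 306.0]
tcp_rot: [179.6, -0.0, 6.2]
ft_force: [-5.6, -24.5, 12.5]
finger_gap: 8.6
grip_force: 27.8
```

>>> servo_tool --plan '[[[0, -0.002, 0, 0, 0.03], [0, 0, 0, 0, 0.03], [0, 0, 0, 0, 0.03], [0, 0, 0.02, 0, 0.03], [0, 0, 0.03, 0, 0.06], [-0.008, -0.046, 0, 0, 0.06], [-0.008, -0.046, 0, 0, 0.06], [-0.008, -0.046, 0, 0, 0.06], [-0.008, -0.046, 0, 0, 0.06], [-0.008, -0.046, -0.02, 0, 0.06]]]'

```text
time: 11.3
tool_pos: [468.1, -15.8, 337.0]
tcp_rot: [179.9, -0.3, 6.4]
ft_force: [1.8, -0.6, 0.6]
finger_gap: 59.8
grip_force: 0.0
```

>>> servo_tool --plan '[[[-0.008, -0.046, -0.04, 0, 0.06], [-0.008, -0.046, -0.04, 0, 0.06], [-0.008, -0.046, -0.03, 0, 0.06], [-0.008, -0.04, -0.02, 0, 0.06], [0, 0, 0, 0, 0.06], [0, 0, 0, 0, 0.06], [0, 0, 0, 0, 0.06]]]'

```text
time: 12.0
tool_pos: [439.8, -170.2, 222.9]
tcp_rot: [-180.0, -0.1, 6.4]
ft_force: [-0.4, -0.3, -0.3]
finger_gap: 59.8
grip_force: 0.0
```

Run:
```python
from h import *
s=snap('wrist','w3.png');t=snap('top','t3.png')
o=np.hstack([cv2.resize(s['frame'],(512,384)),cv2.resize(t['frame'][130:322,180:324],(288,384))]);cv2.imwrite('pics/c3.png',cv2.convertScaleAbs(o,alpha=1.3))
print(sense()['tool_pos'],sense()['tcp_rot'])
```

```text
[ 440.07213326 -169.94076504  223.20261217] [ 1.79963456e+02 -9.37161127e-02  6.43278418e+00]
```

View pics/c3.png

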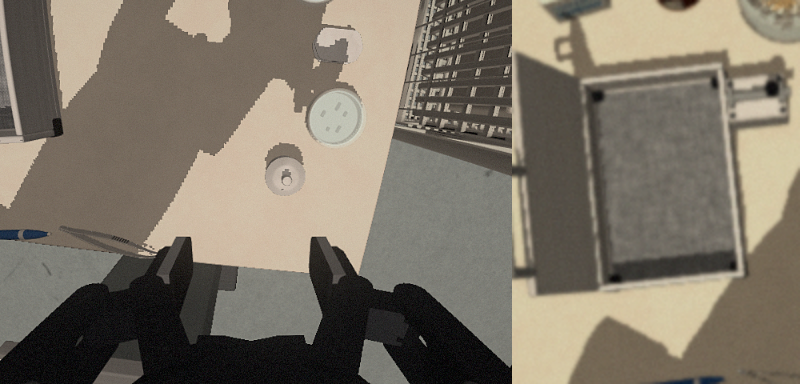

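The lid stands open in the top crop. In the wrist view the cup body is at (285,176) and the dish at (335,118), both in the 0.8-scale picture.

Run:
```python
from h import *
W=lambda l:[(x*1.25,y*1.25) for x,y in l]
print(px2w('wrist',W([(285,176),(286,181),(335,117),(341,44)]),[20,35,15,13]).round(1).tolist())
T=lambda l:[((x-512)/2+180-.25,y/2+130-.25) for x,y in l]
c=px2w('top',T([(590,80),(721,66),(742,272),(602,288)]),58);print(c.round(1).tolist(),c.mean(0))
```

```text
[[449.7, -200.0, 20.0], [448.9, -199.4, 35.0], [507.9, -237.9, 15.0], [569.7, -232.9, 13.0]]
[[664.1, 181.1, 58.0], [679.1, 44.6, 58.0], [466.8, 20.0, 58.0], [448.7, 163.4, 58.0]] [564.64979029 102.2755173   58.        ]
```

>>> servo_tool --plan '[[[0.0095, -0.03, -0.02, 0, 0.06], [0, 0, -0.04, 0, 0.06], [0, 0, -0.04, 0, 0.06], [0, 0, -0.03, 0, 0.06], [0, 0, -0.015, 0, 0.06], [0, 0, -0.006, 0, 0.06], [0, 0, 0, 0, 0.02], [0, 0, 0, 0, 0.02], [0, 0, 0, 0, 0.02], [0, 0, 0, 0, 0.02]]]' --force 40

```text
time: 13.1
tool_pos: [449.7, -201.3, 72.6]
tcp_rot: [179.9, -0.1, 6.3]
ft_force: [0.9, 1.0, 4.6]
finger_gap: 34.8
grip_force: 40.1
```

>>> servo_tool --plan '[[[0, 0, 0.03, 0, 0.02], [0, 0, 0.05, 0, 0.02], [0, 0, 0.05, 0, 0.02], [0.017, 0.044, 0, 0, 0.02], [0.017, 0.044, 0, 0, 0.02], [0.017, 0.044, 0, 0, 0.02], [0.017, 0.044, 0, 0, 0.02], [0.017, 0.044, 0, 0, 0.02], [0.016, 0.044, 0, 0, 0.02], [0.0145, 0.043, 0, 0, 0.02]]]'

```text
time: 14.1
tool_pos: [564.8, 108.1, 201.9]
tcp_rot: [180.0, -0.1, 6.3]
ft_force: [-0.1, -1.1, -0.9]
finger_gap: 34.7
grip_force: 39.8
```

>>> servo_tool --plan '[[[0, 0, -0.04, 0, 0.02], [0, 0, -0.04, 0, 0.02], [0, 0, -0.025, 0, 0.02], [0, 0, -0.01, 0, 0.02], [0, 0, -0.004, 0, 0.02], [0, 0, -0.003, 0, 0.02], [0, 0, 0, 0, 0.02], [0, 0, 0, 0, 0.02]]]'

```text
time: 14.9
tool_pos: [565.3, 106.1, 80.8]
tcp_rot: [-180.0, -0.1, 6.3]
ft_force: [0.8, -0.6, 0.8]
finger_gap: 34.6
grip_force: 40.0
```

>>> servo_tool --plan '[[[0, 0, -0.0015, 0, 0.02], [0, 0, -0.001, 0, 0.02], [0, 0, 0, 0, 0.02], [0, 0, 0, 0, 0.06], [0, 0, 0, 0, 0.06], [0, 0, 0, 0, 0.06], [0, 0, 0.03, 0, 0.06], [0, 0, 0.05, 0, 0.075], [0, 0, 0.05, 0, 0.075]]]'

```text
time: 15.8
tool_pos: [563.1, 106.0, 206.8]
tcp_rot: [-180.0, 0.2, 6.3]
ft_force: [0.7, -0.4, 0.3]
finger_gap: 75.0
grip_force: 0.0
```

>>> servo_tool --plan '[[[-0.01, -0.045, 0, 3.4, 0.075], [-0.01, -0.045, 0, 3.4, 0.075], [-0.01, -0.045, 0, 3.4, 0.075], [-0.01, -0.045, 0, 3.4, 0.075], [-0.01, -0.045, 0, 3.4, 0.075], [-0.01, -0.045, 0, 3.4, 0.075], [-0.01, -0.046, 0, 3.4, 0.075], [0, 0, 0, 0, 0.075], [0, 0, 0, 0, 0.075], [0, 0, 0, 0, 0.075]]]'

```text
time: 16.8
tool_pos: [494.3, -209.1, 206.5]
tcp_rot: [-180.0, -0.0, 30.1]
ft_force: [0.3, 0.3, 0.4]
finger_gap: 74.8
grip_force: 0.0
```

Run:
```python
from h import *
s=snap('wrist','w4.png');t=snap('top','t4.png')
o=np.hstack([cv2.resize(s['frame'],(512,384)),cv2.resize(t['frame'][130:322,180:324],(288,384))]);cv2.imwrite('pics/c4.png',cv2.convertScaleAbs(o,alpha=1.3))
print(sense()['tool_pos'],sense()['tcp_rot'])
```

```text
[ 494.50233451 -208.55228954  206.53973281] [-1.79970715e+02 -1.83958761e-03  3.02062210e+01]
```

View pics/c4.png

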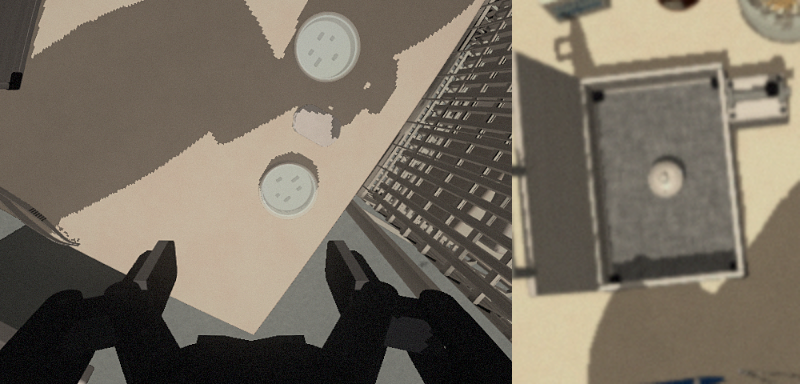

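The cup stands in the middle of the case. The dishes are at (289,189) and (328,46), and the loupe at (314,124), all in the 0.8-scale wrist view.

Run:
```python
from h import *
W=lambda l:[(x*1.25,y*1.25) for x,y in l]
print(px2w('wrist',W([(289,188),(328,46),(314,124)]),[15,15,13]).round(1).tolist())
T=lambda l:[((x-512)/2+180-.25,y/2+130-.25) for x,y in l]
print(px2w('top',T([(665,177)]),40).round(1))
```

```text
[[509.8, -238.9, 15.0], [626.6, -203.0, 15.0], [568.6, -227.5, 13.0]]
[[565.  102.9  40. ]]
```

>>> servo_tool --plan '[[[0.015, -0.0295, -0.02, 0, 0.075], [0, 0, -0.045, 0, 0.075], [0, 0, -0.04, 0, 0.075], [0, 0, -0.022, 0, 0.075], [0, 0, -0.0095, 0, 0.075], [0, 0, 0, 0, 0.075], [0, 0, 0, 0, 0.04], [0, 0, 0, 0, 0.04], [0, 0, 0, 0, 0.04], [0, 0, 0, 0, 0.04]]]'

```text
time: 17.9
tool_pos: [510.8, -240.0, 72.7]
tcp_rot: [179.8, -0.1, 30.1]
ft_force: [-0.0, 1.3, 7.2]
finger_gap: 52.3
grip_force: 42.4
```

>>> servo_tool --plan '[[[0, 0, 0.03, 0, 0.04], [0, 0, 0.05, 0, 0.04], [0, 0, 0.05, 0, 0.04], [-0.001, 0.042, 0, -3.4, 0.04], [-0.001, 0.042, 0, -3.4, 0.04], [-0.001, 0.042, 0, -3.4, 0.04], [-0.001, 0.042, 0, -3.4, 0.04], [-0.001, 0.042, 0, -3.4, 0.04], [-0.001, 0.042, 0, -3.4, 0.04], [-0.0015, 0.042, 0, -3.4, 0.04]]]'

```text
time: 18.9
tool_pos: [501.9, 56.3, 201.5]
tcp_rot: [180.0, -0.1, 6.2]
ft_force: [1.4, 0.2, -0.4]
finger_gap: 52.2
grip_force: 42.3
```

>>> servo_tool --plan '[[[-0.002, 0.0435, 0, 0, 0.04], [0, 0, 0, 0, 0.04], [0, 0, -0.04, 0, 0.04], [0, 0, -0.04, 0, 0.04], [0, 0, -0.025, 0, 0.04], [0, 0, -0.01, 0, 0.04], [0, 0, 0, 0, 0.04], [0, 0, 0, 0, 0.04]]]'

```text
time: 19.7
tool_pos: [500.9, 97.9, 86.9]
tcp_rot: [180.0, -0.1, 6.3]
ft_force: [0.4, -0.8, 0.0]
finger_gap: 52.3
grip_force: 42.3
```

>>> servo_tool --plan '[[[0, 0, -0.004, 0, 0.04], [0, 0, -0.002, 0, 0.04], [0, 0, -0.001, 0, 0.04], [0, 0, 0, 0, 0.04], [0, 0, 0, 0, 0.04]]]'

```text
time: 20.2
tool_pos: [500.1, 98.2, 78.7]
tcp_rot: [180.0, -0.1, 6.3]
ft_force: [0.7, 0.1, 2.1]
finger_gap: 51.9
grip_force: 42.6
```

Contact with the floor is light, so I'll release, rise and go to the last dish with the tool turned to about 60°.

>>> servo_tool --plan '[[[0, 0, 0, 0, 0.075], [0, 0, 0, 0, 0.075], [0, 0, 0, 0, 0.075], [0, 0, 0.03, 0, 0.075], [0, 0, 0.05, 0, 0.075], [0, 0, 0.05, 0, 0.075], [0.015, -0.04, 0, 8, 0.075], [0.015, -0.04, 0, 8, 0.075], [0.015, -0.04, 0, 8, 0.075], [0.015, -0.04, 0, 8, 0.075]]]'

```text
time: 21.2
tool_pos: [560.0, -63.3, 208.4]
tcp_rot: [180.0, -0.0, 38.7]
ft_force: [1.1, -0.1, -0.9]
finger_gap: 75.0
grip_force: 0.0
```

>>> servo_tool --plan '[[[0.015, -0.04, 0, 8, 0.075], [0.015, -0.04, 0, 8, 0.075], [0.015, -0.04, 0, 6, 0.075], [0, 0, 0, 0, 0.075], [0, 0, 0, 0, 0.075], [0, 0, 0, 0, 0.075]]]'

```text
time: 21.8
tool_pos: [604.4, -181.0, 207.8]
tcp_rot: [-179.9, -0.0, 60.3]
ft_force: [0.2, 0.1, 0.0]
finger_gap: 75.1
grip_force: 0.0
```

Run:
```python
from h import *
s=snap('wrist','w5.png');t=snap('top','t5.png')
o=np.hstack([cv2.resize(s['frame'],(512,384)),cv2.resize(t['frame'][130:322,180:324],(288,384))]);cv2.imwrite('pics/c5.png',cv2.convertScaleAbs(o,alpha=1.3))
print(sense()['tool_pos'],sense()['tcp_rot'])
```

```text
[ 604.49190116 -180.56066666  208.19797994] [-1.79976767e+02 -9.21558503e-03  6.03709762e+01]
```

View pics/c5.png

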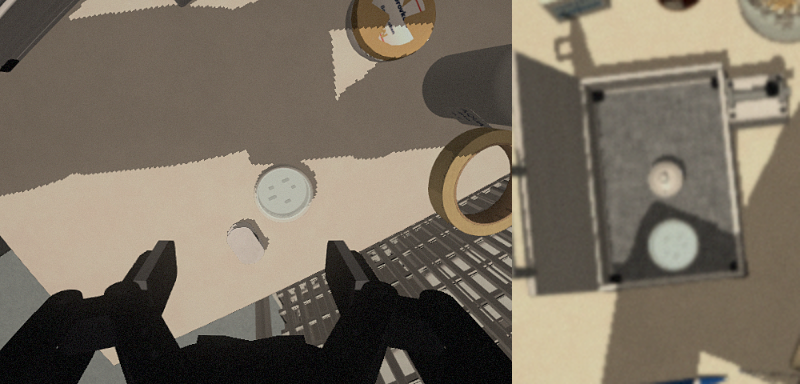

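The second dish is in the case. The last dish is at (284,191), with the loupe at (244,242) and the tape roll edge at (430,185), in the 0.8-scale wrist view.

Run:
```python
from h import *
W=lambda l:[(x*1.25,y*1.25) for x,y in l]
print(px2w('wrist',W([(284,191),(244,242),(430,185),(442,222),(424,80)]),[15,13,20,20,60]).round(1).tolist())
T=lambda l:[((x-512)/2+180-.25,y/2+130-.25) for x,y in l]
print(px2w('top',T([(673,245)]),23).round(1))
```

```text
[[628.0, -199.6, 15.0], [570.2, -226.8, 13.0], [747.2, -259.3, 20.0], [745.5, -300.5, 20.0], [754.3, -162.0, 60.0]]
[[494.7  95.5  23. ]]
```

>>> servo_tool --plan '[[[0.023, -0.0195, -0.02, 0, 0.075], [0, 0, -0.045, 0, 0.075], [0, 0, -0.04, 0, 0.075], [0, 0, -0.022, 0, 0.075], [0, 0, -0.01, 0, 0.075], [0, 0, 0, 0, 0.075], [0, 0, 0, 0, 0.04], [0, 0, 0, 0, 0.04], [0, 0, 0, 0, 0.04], [0, 0, 0, 0, 0.04]]]'

```text
time: 22.9
tool_pos: [629.5, -201.9, 74.2]
tcp_rot: [179.7, -0.0, 60.3]
ft_force: [-0.4, 1.0, 6.8]
finger_gap: 51.9
grip_force: 42.4
```

>>> servo_tool --plan '[[[0, 0, 0.03, 0, 0.04], [0, 0, 0.05, 0, 0.04], [0, 0, 0.05, 0, 0.04], [0, 0.04, 0, -7, 0.04], [0, 0.04, 0, -7, 0.04], [0, 0.04, 0, -7, 0.04], [0, 0.04, 0, -7, 0.04], [0, 0.04, 0, -7, 0.04], [0, 0.04, 0, -7, 0.04], [0, 0.04, 0, -7, 0.04]]]'

```text
time: 23.9
tool_pos: [627.8, 80.2, 202.5]
tcp_rot: [180.0, -0.1, 11.0]
ft_force: [0.6, 0.4, -0.2]
finger_gap: 51.8
grip_force: 42.1
```

>>> servo_tool --plan '[[[0.0015, 0.0345, 0, -5, 0.04], [0, 0, 0, 0, 0.04], [0, 0, -0.04, 0, 0.04], [0, 0, -0.04, 0, 0.04], [0, 0, -0.025, 0, 0.04], [0, 0, -0.01, 0, 0.04], [0, 0, 0, 0, 0.04], [0, 0, 0, 0, 0.04]]]'

```text
time: 24.7
tool_pos: [630.4, 112.9, 88.2]
tcp_rot: [180.0, -0.1, 6.3]
ft_force: [0.7, -0.5, 0.8]
finger_gap: 51.8
grip_force: 42.1
```

>>> servo_tool --plan '[[[0, 0, -0.004, 0, 0.04], [0, 0, -0.002, 0, 0.04], [0, 0, -0.001, 0, 0.04], [0, 0, 0, 0, 0.04], [0, 0, 0, 0, 0.04]]]'

```text
time: 25.2
tool_pos: [629.8, 113.2, 80.3]
tcp_rot: [180.0, -0.1, 6.3]
ft_force: [-1.9, -1.0, 6.4]
finger_gap: 52.2
grip_force: 42.7
```

>>> servo_tool --plan '[[[0, 0, 0, 0, 0.075], [0, 0, 0, 0, 0.075], [0, 0, 0, 0, 0.075], [0, 0, 0.03, 0, 0.075], [0, 0, 0.05, 0, 0.075], [0, 0, 0.05, 0, 0.04], [0, -0.04, 0.05, 0, 0.03], [0, -0.045, 0.05, 0, 0.03], [0, -0.045, 0.025, 0, 0.03], [0, 0, 0, 0, 0.03]]]'

```text
time: 26.2
tool_pos: [630.9, -0.2, 315.4]
tcp_rot: [179.8, -0.5, 6.1]
ft_force: [0.6, 0.7, 0.9]
finger_gap: 29.8
grip_force: 0.0
```

Run:
```python
from h import *
s=snap('scene','s6.png');t=snap('top','t6.png')
o=np.hstack([cv2.resize(s['frame'][120:320,180:430],(500,400)),cv2.resize(t['frame'][130:330,180:324],(288,400))]);cv2.imwrite('pics/c6.png',cv2.convertScaleAbs(o,alpha=1.3))
print(sense()['tool_pos'],sense()['tcp_rot'])
```

```text
[629.4658222    3.74438254 310.40043552] [-1.79998414e+02 -8.70791044e-02  6.20109428e+00]
```

View pics/c6.png

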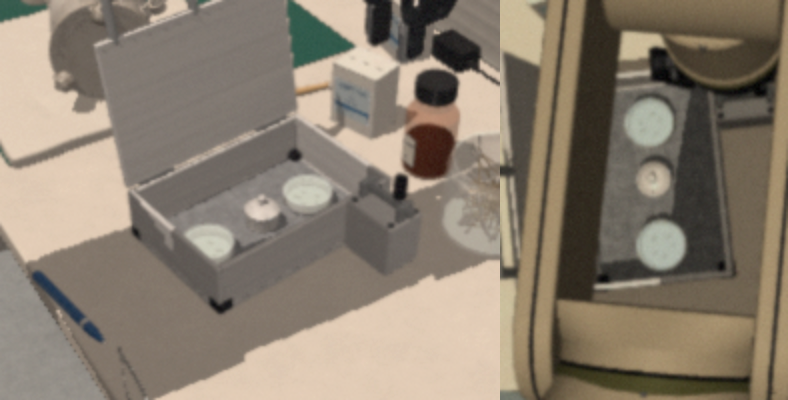

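All three vessels stand flat inside the case: two dishes and the cup in a row. Next I'll fetch the handle.

>>> servo_tool --plan '[[[-0.005, 0.005, 0.035, 0, 0.03], [-0.02, 0.035, 0.003, 0, 0.03], [-0.02, 0.035, 0, 0, 0.03], [-0.02, 0.035, 0, 0, 0.03], [-0.02, 0.035, 0, 0, 0.03], [-0.02, 0.035, 0, 0, 0.03], [-0.017, 0.028, 0, 0, 0.03], [0, 0, 0, 0, 0.03], [0, 0, 0, 0, 0.03], [0, 0, 0, 0, 0.03]]]'

```text
time: 27.3
tool_pos: [507.1, 212.6, 346.6]
tcp_rot: [180.0, 0.1, 6.4]
ft_force: [-0.0, 0.2, -0.3]
finger_gap: 30.0
grip_force: 0.0
```

Run:
```python
from h import *
s=snap('wrist','w7.png');print(sense()['tool_pos'],sense()['tcp_rot'])
cv2.imwrite('pics/c7.png',cv2.convertScaleAbs(s['frame'],alpha=1.3))
```

```text
[507.37426022 212.27068689 346.88189404] [1.79974745e+02 6.73290427e-02 6.29962146e+00]
```

View pics/c7.png

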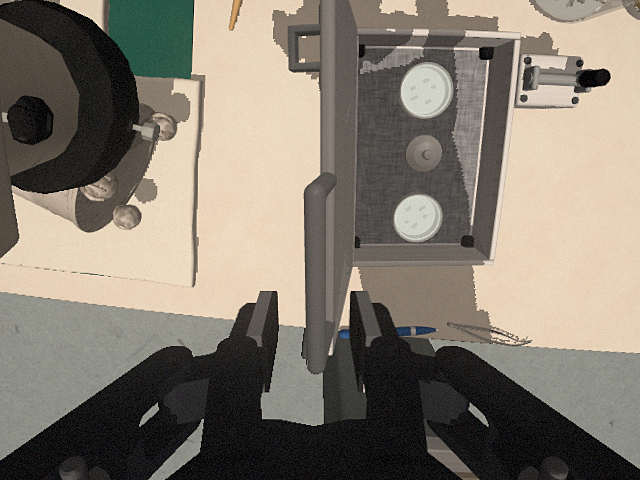

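The wrist view shows the handle bar at columns 305–330, between the fingers. All the vessels stand flat.

>>> servo_tool --plan '[[[0, 0, -0.02, 0, 0.03], [0, 0, -0.015, 0, 0.03], [0, 0, -0.005, 0, 0.03], [0, 0, 0, 0, 0.03], [0, 0, 0, 0, 0.004], [0, 0, 0, 0, 0.004], [0, 0, 0, 0, 0.004], [0, 0, 0, 0, 0.004]]]' --force 25

```text
time: 28.15
tool_pos: [507.6, 212.1, 308.5]
tcp_rot: [179.9, -0.1, 6.3]
ft_force: [0.0, -5.0, 0.2]
finger_gap: 8.9
grip_force: 25.7
```

Run:
```python
import numpy as np,math
a=math.radians(6.4);th=np.concatenate([np.linspace(1.75,.3,25),np.linspace(.3,-.01,11)[1:]])
y=-190*np.cos(th);z=190*np.sin(th)
for i in range(1,len(th)):
    dy=y[i]-y[i-1];print(i,round(th[i],2),np.round(np.array([-dy*math.sin(a),dy*math.cos(a),z[i]-z[i-1],0,4])/1000,4).tolist())
```

```text
1 1.69 [0.0013, -0.0113, 0.0017, 0.0, 0.004]
2 1.63 [0.0013, -0.0114, 0.001, 0.0, 0.004]
3 1.57 [0.0013, -0.0114, 0.0003, 0.0, 0.004]
4 1.51 [0.0013, -0.0114, -0.0004, 0.0, 0.004]
5 1.45 [0.0013, -0.0114, -0.0011, 0.0, 0.004]
6 1.39 [0.0013, -0.0113, -0.0018, 0.0, 0.004]
7 1.33 [0.0013, -0.0111, -0.0024, 0.0, 0.004]
8 1.27 [0.0012, -0.011, -0.0031, 0.0, 0.004]
9 1.21 [0.0012, -0.0108, -0.0038, 0.0, 0.004]
10 1.15 [0.0012, -0.0105, -0.0044, 0.0, 0.004]
11 1.09 [0.0011, -0.0102, -0.005, 0.0, 0.004]
12 1.02 [0.0011, -0.0099, -0.0057, 0.0, 0.004]
13 0.96 [0.0011, -0.0096, -0.0063, 0.0, 0.004]
14 0.9 [0.001, -0.0092, -0.0068, 0.0, 0.004]
15 0.84 [0.001, -0.0087, -0.0074, 0.0, 0.004]
16 0.78 [0.0009, -0.0083, -0.0079, 0.0, 0.004]
17 0.72 [0.0009, -0.0078, -0.0084, 0.0, 0.004]
18 0.66 [0.0008, -0.0073, -0.0088, 0.0, 0.004]
19 0.6 [0.0008, -0.0067, -0.0093, 0.0, 0.004]
20 0.54 [0.0007, -0.0062, -0.0097, 0.0, 0.004]
21 0.48 [0.0006, -0.0056, -0.01, 0.0, 0.004]
22 0.42 [0.0006, -0.005, -0.0103, 0.0, 0.004]
23 0.36 [0.0005, -0.0043, -0.0106, 0.0, 0.004]
24 0.3 [0.0004, -0.0037, -0.0109, 0.0, 0.004]
25 0.27 [0.0002, -0.0016, -0.0057, 0.0, 0.004]
26 0.24 [0.0002, -0.0015, -0.0057, 0.0, 0.004]
27 0.21 [0.0001, -0.0013, -0.0057, 0.0, 0.004]
28 0.18 [0.0001, -0.0011, -0.0058, 0.0, 0.004]
29 0.14 [0.0001, -0.0009, -0.0058, 0.0, 0.004]
30 0.11 [0.0001, -0.0008, -0.0058, 0.0, 0.004]
31 0.08 [0.0001, -0.0006, -0.0059, 0.0, 0.004]
32 0.05 [0.0, -0.0004, -0.0059, 0.0, 0.004]
33 0.02 [0.0, -0.0002, -0.0059, 0.0, 0.004]
34 -0.01 [0.0, -0.0, -0.0059, 0.0, 0.004]
```

>>> servo_tool --plan '[[[0.0006, -0.006, 0.001, 0, 0.004], [0.0007, -0.0083, 0.001, 0, 0.004], [0.0013, -0.0114, 0.0007, 0, 0.004], [0.0013, -0.0114, 0.0003, 0, 0.004], [0.0013, -0.0114, -0.0004, 0, 0.004], [0.0013, -0.0114, -0.0011, 0, 0.004], [0.0013, -0.0113, -0.0018, 0, 0.004], [0.0013, -0.0111, -0.0024, 0, 0.004], [0.0012, -0.011, -0.0031, 0, 0.004], [0.0012, -0.0108, -0.0038, 0, 0.004]]]'

```text
time: 29.15
tool_pos: [519.4, 107.4, 298.6]
tcp_rot: [180.0, -0.1, 6.3]
ft_force: [5.2, 1.8, 3.8]
finger_gap: 9.0
grip_force: 25.6
```

>>> servo_tool --plan '[[[0.0012, -0.0105, -0.0044, 0, 0.004], [0.0011, -0.0102, -0.005, 0, 0.004], [0.0011, -0.0099, -0.0057, 0, 0.004], [0.0011, -0.0096, -0.0063, 0, 0.004], [0.001, -0.0092, -0.0068, 0, 0.004], [0.001, -0.0087, -0.0074, 0, 0.004], [0.0009, -0.0083, -0.0079, 0, 0.004], [0.0009, -0.0078, -0.0084, 0, 0.004], [0, 0, 0, 0, 0.004]]]'

```text
time: 30.05
tool_pos: [527.8, 32.7, 245.3]
tcp_rot: [180.0, -0.1, 6.3]
ft_force: [10.7, 1.1, -3.3]
finger_gap: 9.1
grip_force: 24.3
```

>>> servo_tool --plan '[[[0.0008, -0.0073, -0.0088, 0, 0.004], [0.0008, -0.0067, -0.0093, 0, 0.004], [0.0007, -0.0062, -0.0097, 0, 0.004], [0.0006, -0.0056, -0.01, 0, 0.004], [0.0006, -0.005, -0.0103, 0, 0.004], [0.0005, -0.0043, -0.0106, 0, 0.004], [0.0004, -0.0037, -0.0109, 0, 0.004], [0.0002, -0.0016, -0.0057, 0, 0.004], [0, 0, 0, 0, 0.004]]]'

```text
time: 30.95
tool_pos: [532.3, -5.8, 170.2]
tcp_rot: [-179.9, -0.1, 6.3]
ft_force: [10.4, 8.0, -4.7]
finger_gap: 8.8
grip_force: 24.2
```

>>> servo_tool --plan '[[[0.0002, -0.0015, -0.0057, 0, 0.004], [0.0001, -0.0013, -0.0057, 0, 0.004], [0.0001, -0.0011, -0.0058, 0, 0.004], [0.0001, -0.0009, -0.0058, 0, 0.004], [0.0001, -0.0008, -0.0058, 0, 0.004], [0.0001, -0.0006, -0.0059, 0, 0.004], [0, -0.0004, -0.0059, 0, 0.004], [0, 0, 0, 0, 0.004], [0, 0, 0, 0, 0.004]]]'

```text
time: 31.85
tool_pos: [532.9, -11.0, 130.1]
tcp_rot: [-179.8, -0.1, 6.3]
ft_force: [9.7, 14.6, -3.4]
finger_gap: 8.7
grip_force: 24.3
```

>>> servo_tool --plan '[[[0, 0.0005, -0.003, 0, 0.004], [0, 0.0005, -0.003, 0, 0.004], [0, 0, -0.003, 0, 0.004], [0, 0, -0.002, 0, 0.004], [0, 0, 0, 0, 0.004], [0, 0, 0, 0, 0.004]]]'

```text
time: 32.45
tool_pos: [534.4, -10.7, 123.4]
tcp_rot: [-179.9, -0.3, 6.3]
ft_force: [-4.4, 12.7, 29.0]
finger_gap: 8.5
grip_force: 29.2
```

>>> servo_tool --plan '[[[0, 0, 0.001, 0, 0.03], [0, 0, 0, 0, 0.03], [0, 0, 0, 0, 0.03], [0, 0, 0.03, 0, 0.03], [0, 0, 0.04, 0, 0.035], [0, 0, 0.025, 8.5, 0.035], [0.02, 0, 0, 8.5, 0.035], [0.02, 0, 0, 8.5, 0.035], [0.02, 0, 0, 8.5, 0.035], [0.02, 0, 0, 8.5, 0.035]]]'

```text
time: 33.45
tool_pos: [612.3, -12.1, 214.2]
tcp_rot: [-179.9, 0.1, 49.2]
ft_force: [-0.6, 0.1, -0.2]
finger_gap: 35.2
grip_force: 0.0
```

>>> servo_tool --plan '[[[0.02, 0, 0, 8.5, 0.035], [0.014, 0.0035, 0, 8.5, 0.035], [0, 0, 0, 8.5, 0.035], [0, 0, 0, 8.5, 0.035], [0, 0, 0, 8.5, 0.035], [0, 0, 0, 5, 0.035], [0, 0, 0, 0, 0.035], [0, 0, 0, 0, 0.035]]]'

```text
time: 34.25
tool_pos: [645.8, -8.4, 214.4]
tcp_rot: [-179.9, -0.0, 96.1]
ft_force: [-0.8, 1.1, 0.0]
finger_gap: 35.1
grip_force: 0.0
```

Run:
```python
from h import *
s=snap('wrist','w8.png');print(sense()['tool_pos'],sense()['tcp_rot'])
cv2.imwrite('pics/c8.png',cv2.convertScaleAbs(s['frame'],alpha=1.3))
```

```text
[645.97518106  -8.35246101 214.66251658] [-1.79933576e+02 -1.50904192e-03  9.61598398e+01]
```

View pics/c8.png

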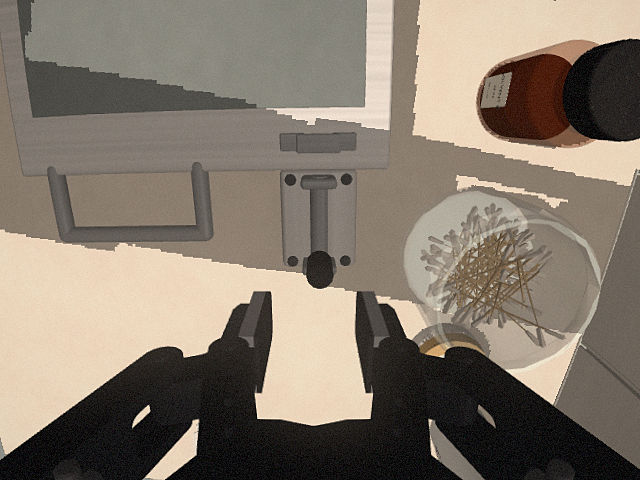

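The lid is down, with the keeper at (318,142) in line with the bolt. The knob is at (320,270), centred between the fingers. I'll grip it and push it home.

>>> servo_tool --plan '[[[0.0025, 0.001, -0.02, 0, 0.035], [0, 0, -0.02, 0, 0.035], [0, 0, -0.012, 0, 0.035], [0, 0, -0.004, 0, 0.035], [0, 0, 0, 0, 0.005], [0, 0, 0, 0, 0.005], [0, 0, 0, 0, 0.005], [0, 0, 0, 0, 0.005]]]' --force 35

```text
time: 35.1
tool_pos: [648.8, -7.1, 159.8]
tcp_rot: [180.0, 0.0, 96.3]
ft_force: [-2.7, -1.2, 0.3]
finger_gap: 12.3
grip_force: 34.3
```

>>> servo_tool --plan '[[[-0.0006, 0.005, 0, 0, 0.005], [-0.0006, 0.0055, 0, 0, 0.005], [-0.0006, 0.0055, 0, 0, 0.005], [-0.0006, 0.0055, 0, 0, 0.005], [-0.0005, 0.005, 0, 0, 0.005], [-0.0004, 0.004, 0, 0, 0.005], [-0.0002, 0.002, 0, 0, 0.005], [0, 0, 0, 0, 0.005], [0, 0, 0, 0, 0.005]]]'

```text
time: 36.0
tool_pos: [645.3, 23.2, 159.9]
tcp_rot: [-180.0, 0.2, 96.3]
ft_force: [-5.6, -13.7, 1.9]
finger_gap: 12.5
grip_force: 34.7
```

>>> servo_tool --plan '[[[0, 0, 0, 0, 0.035], [0, 0, 0, 0, 0.035], [0, 0, 0, 0, 0.035], [0, 0, 0.03, 0, 0.035], [0, 0, 0.05, 0, 0.035], [0, 0, 0.04, 0, 0.035], [0, 0, 0, 0, 0.035], [0, 0, 0, 0, 0.035]]]'

```text
time: 36.8
tool_pos: [646.3, 26.0, 281.4]
tcp_rot: [179.8, 0.0, 96.4]
ft_force: [-1.0, -0.8, -0.7]
finger_gap: 35.0
grip_force: 0.0
```

Run:
```python
from h import *
s=snap('wrist','w9.png');print(sense()['tool_pos'])
cv2.imwrite('pics/c9.png',cv2.convertScaleAbs(s['frame'],alpha=1.3))
```

```text
[645.31479925  25.90303192 279.12686167]
```

View pics/c9.png

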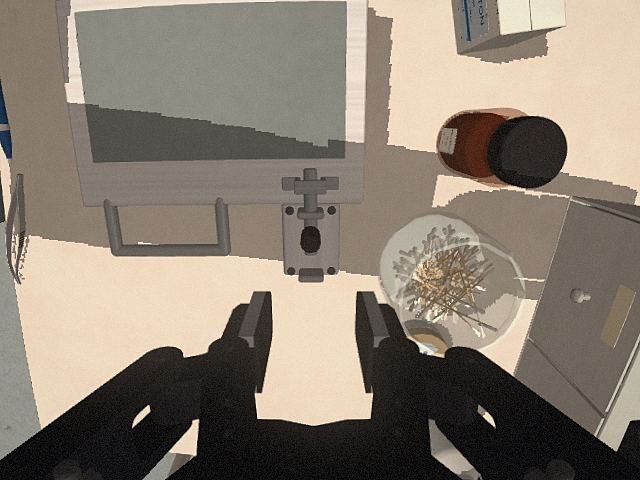

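The bolt runs through the keeper at (310,185), as it did at the start, and the lid is shut. The gripper is clear.

```bash
python3 -c "
from bench import r
print(r.hand_in())"
```

```text
the job is handed in; nothing more can be done
None
```

The job is handed in: both dishes and the one cup present stand flat in the case, the lid is shut, the bolt is home in the keeper and the loupe was not touched; no verdict was returned at hand-in.

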